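# Put the consumables tins away in a column on the welding bench

### The job

Take the paint marker off the tin on the wooden board and stand it upright in the pipe cup. Then stack the tall tin squarely on the tin on the board, and the flat tin squarely on top of that, all three tins upright, lengthwise the same way with their sides in line. Set the tins down rather than dropping them, keep the bottom tin where it is, and do not disturb the other things on the bench.

Things in the scene. Friction and masses are not known exactly. Their poses are not given: they have to be found in the camera images.
- base_tin_mid (a point): closed grey steel tin with a bare-metal lid, rigid, 96 mm long (its x) by 60 mm wide (its y) and 50 mm high, a thin clasp on one short end, long sides plain; about 0.8 kg; the bottom of the column: it lies on the fixed plywood board (140 x 100 x 12 mm, edges along the tin's), loose, centred on it within 5 mm; the marker stands on its lid. The point is the tin's centre, 25 mm above its underside, z up
- tall_tin_mid (a point): closed grey steel tin with a bare-metal lid, rigid, 96 mm long (its x) by 60 mm wide (its y) and 60 mm high, a thin clasp on one short end, long sides plain; about 0.3 to 0.6 kg; the tall tin, loose on the bench to the left or the right of the board, to be stacked second. The point is the tin's centre, 30 mm above its underside, z up
- flat_tin_mid (a point): closed grey steel tin with a bare-metal lid, rigid, 96 mm long (its x) by 60 mm wide (its y) and 40 mm high, a thin clasp on one short end, long sides plain; about 0.2 to 0.4 kg; the flat tin, loose on the bench on the other side of the board, to be stacked on top. The point is the tin's centre, 20 mm above its underside, z up
- marker_mid (a point): paint marker, rigid, 130 mm long, standing on its grey cap on the base tin's lid: cap 22 mm in diameter and 36 mm high, white barrel above it 18 mm in diameter; about 35 g. The point is half-way up (65 mm above its foot), z along the marker, up
- cup_rim (a point): holder cup: an upright open piece of steel pipe, 70 mm outside, 62 mm inside, on a 84 mm square foot plate, fixed to the bench, beyond the board. The point is the centre of its mouth, 90 mm above the bench; the inner floor lies 84 mm below it
- hammer: bystander: hammer lying on the bench near the robot, 260 mm long
- brush: bystander: hand brush lying at the far side, 240 mm long
- bottle: bystander: aluminium bottle with a black cap, standing upright, 64 mm in diameter, 190 mm high; origin under its centre
- offcut: bystander: steel angle offcut lying near the robot, 110 x 40 x 40 mm; origin under its centre
- clamp: bystander: bar clamp lying flat at the right, 200 mm long; origin under its bar
- grinder: bystander: angle grinder lying at the left, about 240 mm long; origin underneath
Things that resemble listed ones, but are neither listed nor needed, are in the scene too. What is shaped like the part that bears base_tin_mid but yellow is not meant.

How it is judged:
By the outcome, as a careful person would: the job done as asked, in the order asked, and still so for the second after the job is handed in, with the robot touching nothing.
It also fails if it takes over 67 s, if anything falls off the work surface, if the arm or the gripper's body presses on something with over 40 N, if the wrist force passes 120 N, or if a joint passes its speed limit or range.

### The arm

A 6-joint arm with a two-finger parallel gripper is mounted at the origin on the work surface. World frame = base frame: x ahead of the robot, y to its left, z up, the work surface at z = 0. Lengths are in m, angles in degrees, forces in N, time in s.
With the tool pointing down it reaches from about 0.25 to 0.775 m from the base axis. Payload 8.9 kg.
Tool frame: the origin (TCP) lies on the centre line of the jaws, within the pads' length; the fingertips stand 19 mm ahead of it and the grasp point (between the pads) is the TCP; z points along the fingers, y is the line along which they close (so a half turn about z gives the same grasp; the last joint's range is limited). The gripper opens to 85 mm and grips with 20 to 120 N. Pads are 22 mm wide; open, the fingers measure 114 mm over their backs; the gripper's body (76 mm by 85 mm) begins 54 mm behind the grasp point. The pads swing forward as they close: fully open they stand 13 mm farther back than shut.
Start: joints at [-81.606, 16.656, -8.789, 64.555, 0, 82.019], TCP at [0.148, -0.504, 0.25] pointing down, gripper open.
Joint ranges: [-144.48, 144.48], [-52.06, 99.96], [-74.48, 78.29], [-112.23, 115.85], [-86.99, 84.42], [-180, 180]. Speed limits (degrees/s): [127.2, 127.2, 159.86, 180, 180, 180].

### API

Orientations are given as [roll, pitch, yaw] about the fixed x, y, z axes, in that order (R = Rz(yaw) Ry(pitch) Rx(roll)).
In Python, from station import get_state, snapshot, calibration, hand_in gives the robot as it stands. The module is installed in compiled form; this text tells all that it offers.
- The arm moves only by the shell command python3 -m crank 'ROWS' [OPENING] [FORCE]. ROWS is JSON, a list of rows, each an object of numbers: "x", "y", "z": the shift along the tool's x, y, z in m; "ax", "ay", "az": the turn, a rotation vector about the tool's x, y, z in degrees. In form: [{"x": .., "y": .., "z": .., "ax": .., "ay": .., "az": ..}, ...]. A call has 1 to 8 rows; each row shifts and turns the commanded pose from where the row before left it, along the tool's axes as they then stand; what a row does not reach is not made up. A row lasts 1/12 s, in which the tool goes at most 41.7 mm and 7.16 degrees, less where a joint would pass 70% of its speed; a pose out of reach is approached as far as the arm can. A call is refused whole if a number of a shift passes 0.0417 or a number of a turn 7.16, either way. A call with a gripper value outside its range is refused whole. OPENING is the finger opening in m, from 0 to 0.0854, set as the call begins (- or left out, the last holds). The fingers move at their own pace and stop on an object; FORCE is the grip in N (left out, the last holds). Time passes only in rows, so rows that do not move let the fingers close. It gives the time, the measured TCP pose, the force, the opening and the grip force at its end, in the units of the state.
- get_state(): the state, without advancing time (a new reading comes with each control period).
- snapshot(name): name is "scene" or "top" or "wrist"; returns (picture, depth): 384x512x3 uint8, blue, green, red; 384x512 float32, m along the optical axis (not along the pixel's ray), 0 where there is no reading.
- calibration(name): a dict with "vertical_fov" (degrees; the focal length in pixels is half the picture's height over the tangent of half this angle, whatever the lens; pixels are square), "cx", "cy" (the principal point, pixels), "R" (3x3) and "t" (3): a world point X has camera coordinates R X + t. Camera axes: x right, y down, z forward; pixel columns grow to the right and rows downward; lengths in m; the calibration is good to about 2 mm. The wrist camera is an equidistant fisheye: a pixel r from the principal point sees the ray r / f radians off the axis. A picture is of the moment at which its call begins: read the wrist's pose just before it. calibration takes no time and is no camera call; for the wrist camera it gives the pose at the moment of the call.
- hand_in(): hands the job in; it is judged then, once.
The state is a dict: "time_s": time; "joint_pos": joint angles; "qd": joint speeds; "joint_torque": joint torques, N m; "tool_pos": TCP position; "tool_rot": TCP orientation; "ft_force": force on the tool from outside, world axes, zero at the start; "wrist_torque": the same for the moment, N m; "grip_width": opening from 0.0 (shut) to 1.0 (fully open); "grip_force": force on a finger pad.
Only numpy, scipy, OpenCV 4.12 (cv2) and the standard library are available. Lean on these libraries where they do the work, as an engineer would, in place of code of your own. Each camera call takes 0.05 s, during which the arm holds its last target. There are 200 camera calls.

## Working session

There is one attempt and no reset: what is moved stays moved. The work goes in short steps, Python scripts to look and compute and a shell command to move; the robot and the scene stay as the last step left them, time stands still between calls to the robot, and variables do not carry over. Pictures are saved under pics/ and viewed, at most 10 in all, crops included, and the job is handed in when it is done.

```bash
mkdir -p pics; cat > h.py <<'E'
import numpy as np, cv2
from station import *
def K(c): return 192/np.tan(np.radians(c['vertical_fov']/2))
def ray(c,u,v,name):
    f=K(c);x=u-c['cx'];y=v-c['cy']
    if name=='wrist':
        r=np.hypot(x,y)+1e-9;th=r/f;d=np.array([np.sin(th)*x/r,np.sin(th)*y/r,np.cos(th)])
    else: d=np.array([x/f,y/f,1.])
    R=np.array(c['R']);t=np.array(c['t'])
    return -R.T@t, R.T@d
def onplane(c,u,v,z,name):
    o,d=ray(c,u,v,name);return o+d*(z-o[2])/d[2]
def cloud(c,dep,name):
    f=K(c);h,w=dep.shape;u,v=np.meshgrid(np.arange(w),np.arange(h));x=u-c['cx'];y=v-c['cy']
    if name=='wrist':
        r=np.hypot(x,y)+1e-9;k=np.tan(np.minimum(r/f,1.5))/r;x=x*k;y=y*k
    else: x=x/f;y=y/f
    P=np.stack([x*dep,y*dep,dep],-1)
    R=np.array(c['R']);t=np.array(c['t'])
    W=(P-t)@R; W[dep==0]=np.nan
    return W
E
python3 - <<'E'
from h import *
for n in ['scene','top']:
    c=calibration(n);p,d=snapshot(n);cv2.imwrite(f'pics/{n}0.png',p);np.savez(f'{n}0.npz',p=p,d=d)
    print(n,c['vertical_fov'],c['cx'],c['cy'],-np.array(c['R']).T@c['t'],np.round(c['R'],2).tolist())
print(get_state())
E
```

```text
scene 57.993402623244876 252.96134511040526 188.34047309219673 [ 1.1734526  -0.21934138  0.90718231] [[0.4, 0.91, -0.02], [0.68, -0.31, -0.67], [-0.61, 0.26, -0.75]]
top 52.21058254474836 254.67728782217347 191.42507701907192 [0.2713501  0.05161021 1.43880852] [[0.01, -1.0, 0.0], [-0.98, -0.01, -0.21], [0.21, -0.0, -0.98]]
{'time_s': 0.1, 'joint_pos': array([-8.16056524e+01,  1.66858675e+01, -8.82572350e+00,  6.45546532e+01,
        6.11120718e-04,  8.20177380e+01]), 'qd': array([ 0.04402099, -0.01638339,  0.06019626, -0.02987105,  0.03143124,
       -0.06720261]), 'joint_torque': array([ 2.01599723e-03, -5.37977493e+01,  3.31919146e+01,  9.27044079e-03,
       -1.96894057e-04, -6.51956100e-06]), 'tool_pos': array([ 0.14796887, -0.50334057,  0.24979486]), 'tool_rot': array([-1.79934483e+02, -9.80429802e-03,  1.63766036e+01]), 'ft_force': array([-0.89645347,  0.08136585, -0.60982411]), 'wrist_torque': array([-0.01603781, -0.02922541,  0.07040764]), 'grip_force': 0.0, 'grip_width': 1.0018999600915488}
```

View pics/top0.png

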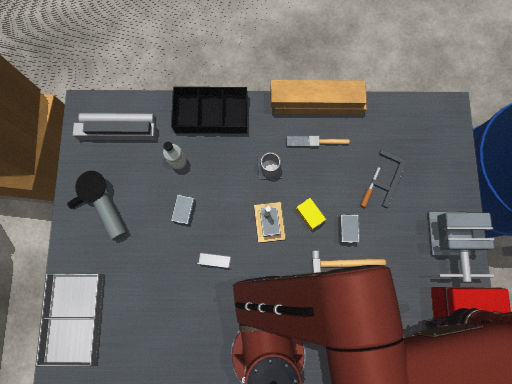

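View pics/scene0.png

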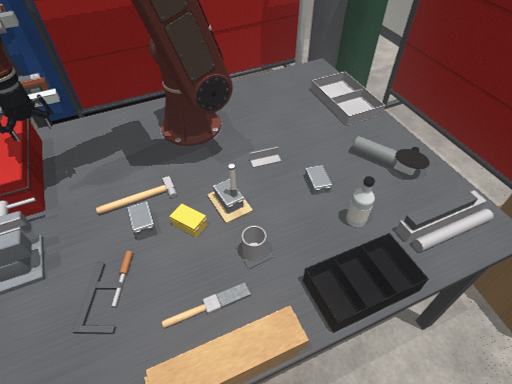

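The top view shows the board, base tin and marker at (269,222), loose tins at (183,210) and (349,228), the cup at (270,165) and the yellow decoy at (311,214). The scene view shows the same tins at (230,195), (318,178) and (141,217). Next I measure lids and the rim from the depth.

```bash
cat > m.py <<'E'
from h import *
for n in ['top','scene']:
    z=np.load(f'{n}0.npz');W=cloud(calibration(n),z['d'],n)
    boxes={'top':dict(base=(245,195,295,250),L=(165,190,202,232),R=(335,207,365,248),cup=(252,145,288,182),yel=(295,196,330,232)),
     'scene':dict(base=(205,160,255,222),L=(300,160,335,197),R=(125,198,160,240),cup=(236,222,276,266),yel=(168,202,212,238))}[n]
    for k,(a,b,c,d) in boxes.items():
        P=W[b:d,a:c].reshape(-1,3);P=P[~np.isnan(P[:,0])]
        hs,e=np.histogram(P[:,2],np.arange(-.01,.22,.004));i=[(round(e[j]+.002,3),int(hs[j])) for j in range(len(hs)) if hs[j]>12]
        zt={'base':.062,'cup':.09}.get(k) 
        if zt is None:
            m=hs.copy();m[e[:-1]<.02]=0;zt=e[m.argmax()]+.002
        Q=P[abs(P[:,2]-zt)<.006];r=cv2.minAreaRect((Q[:,:2]*1000).astype(np.float32))
        print(n,k,i,'z',np.round(np.median(Q[:,2]),4),np.round(r[0],1),np.round(r[1],1),round(r[2],1),len(Q))
        if k=='base':
            Q=P[P[:,2]>.12];print(' marker',Q.mean(0),Q[:,2].max(),len(Q))
E
python3 m.py
```

```text
top base [(np.float64(-0.008), 67), (np.float64(-0.004), 488), (np.float64(0.0), 800), (np.float64(0.004), 339), (np.float64(0.008), 195), (np.float64(0.012), 258), (np.float64(0.016), 92), (np.float64(0.052), 13), (np.float64(0.056), 62), (np.float64(0.06), 187), (np.float64(0.064), 143), (np.float64(0.068), 20), (np.float64(0.192), 17)] z 0.0613 [454.9  -4.3] [99.2 60.4] 7.1 389
 marker [0.47546763 0.00806668 0.17848653] 0.19730700426619338 41
top L [(np.float64(-0.008), 39), (np.float64(-0.004), 317), (np.float64(0.0), 492), (np.float64(0.004), 189), (np.float64(0.008), 17), (np.float64(0.032), 21), (np.float64(0.036), 145), (np.float64(0.04), 229), (np.float64(0.044), 59)] z 0.0391 [500.2 311.8] [61.3 98.6] 78.9 433
top R [(np.float64(-0.008), 34), (np.float64(-0.004), 206), (np.float64(0.0), 292), (np.float64(0.004), 119), (np.float64(0.008), 21), (np.float64(0.052), 25), (np.float64(0.056), 153), (np.float64(0.06), 222), (np.float64(0.064), 74)] z 0.0591 [ 431.3 -286.2] [62.3 96.7] 89.3 449
top cup [(np.float64(-0.008), 43), (np.float64(-0.004), 230), (np.float64(0.0), 421), (n
[... 2422 characters left out ...]
(np.float64(0.06), 31), (np.float64(0.064), 35), (np.float64(0.068), 37), (np.float64(0.072), 36), (np.float64(0.076), 34), (np.float64(0.08), 35), (np.float64(0.084), 39), (np.float64(0.088), 83), (np.float64(0.092), 22)] z 0.0883 [664.9  -8. ] [67.2 69.8] 83.6 129
scene yel [(np.float64(-0.004), 255), (np.float64(0.0), 535), (np.float64(0.004), 48), (np.float64(0.008), 30), (np.float64(0.012), 24), (np.float64(0.016), 22), (np.float64(0.02), 21), (np.float64(0.024), 25), (np.float64(0.028), 29), (np.float64(0.032), 18), (np.float64(0.036), 32), (np.float64(0.04), 26), (np.float64(0.044), 47), (np.float64(0.048), 367), (np.float64(0.052), 99)] z 0.0486 [ 486.1 -155.8] [100.3  62.1] 34.7 513
```

```bash
cat >> h.py <<'E'
from scipy.spatial.transform import Rotation as Ro
def go(x,y,z,yaw):
    s=get_state();R=Ro.from_euler('xyz',s['tool_rot'],degrees=True)
    d=R.inv().apply(np.array([x,y,z])-s['tool_pos'])
    G=Ro.from_euler('xyz',[180,0,yaw],degrees=True)
    print('shift now',np.round(d,4),'turn',np.round((R.inv()*G).as_rotvec(degrees=True),2),
     'shift after turn',np.round(G.inv().apply(np.array([x,y,z])-s['tool_pos']),4),'rows',np.linalg.norm(d)/.0417)
E
python3 - <<'E'
from h import *
go(.44,0,.27,8)
s=get_state();c=calibration('wrist');R=Ro.from_euler('xyz',s['tool_rot'],degrees=True)
o=-np.array(c['R']).T@c['t'];print(R.inv().apply(o-s['tool_pos']),(np.array(c['R'])@R.as_matrix()).round(2),c['vertical_fov'])
E
```

```text
shift now [ 0.4221 -0.4006 -0.0197] turn [-0.07 -0.    8.38] shift after turn [ 0.3592 -0.4578 -0.0202] rows 13.963387632200025
[ 6.97090005e-02  3.34072941e-05 -1.23882223e-01] [[-0.    1.    0.  ]
 [-0.96 -0.   -0.28]
 [-0.28 -0.    0.96]] 65.70646984690485
```

```bash
python3 -m crank '[{"x":0.0264,"y":-0.025,"z":-0.0012},{"x":0.0264,"y":-0.025,"z":-0.0012},{"x":0.0264,"y":-0.025,"z":-0.0012},{"x":0.0264,"y":-0.025,"z":-0.0012},{"x":0.0264,"y":-0.025,"z":-0.0012},{"x":0.0264,"y":-0.025,"z":-0.0012},{"x":0.0264,"y":-0.025,"z":-0.0012},{"x":0.0264,"y":-0.025,"z":-0.0012}]' && python3 -m crank '[{"x":0.0264,"y":-0.025,"z":-0.0012},{"x":0.0264,"y":-0.025,"z":-0.0012},{"x":0.0264,"y":-0.025,"z":-0.0012},{"x":0.0264,"y":-0.025,"z":-0.0012},{"x":0.0264,"y":-0.025,"z":-0.0012},{"x":0.0264,"y":-0.025,"z":-0.0012},{"az":4.2},{"az":4.2}]'
python3 -c "
from h import *
go(.44,0,.27,8)"
```

```text
shift now [ 0.4221 -0.4006 -0.0197] turn [-0.07 -0.    8.38] shift after turn [ 0.3592 -0.4578 -0.0202] rows 13.963387632200025$[0]: bad value
```

```bash
python3 -m crank '[{"x":0.0264,"y":-0.025,"z":-0.0012,"ax":0,"ay":0,"az":0},{"x":0.0264,"y":-0.025,"z":-0.0012,"ax":0,"ay":0,"az":0},{"x":0.0264,"y":-0.025,"z":-0.0012,"ax":0,"ay":0,"az":0},{"x":0.0264,"y":-0.025,"z":-0.0012,"ax":0,"ay":0,"az":0},{"x":0.0264,"y":-0.025,"z":-0.0012,"ax":0,"ay":0,"az":0},{"x":0.0264,"y":-0.025,"z":-0.0012,"ax":0,"ay":0,"az":0},{"x":0.0264,"y":-0.025,"z":-0.0012,"ax":0,"ay":0,"az":0},{"x":0.0264,"y":-0.025,"z":-0.0012,"ax":0,"ay":0,"az":0}]' && python3 -m crank '[{"x":0.0264,"y":-0.025,"z":-0.0012,"ax":0,"ay":0,"az":0},{"x":0.0264,"y":-0.025,"z":-0.0012,"ax":0,"ay":0,"az":0},{"x":0.0264,"y":-0.025,"z":-0.0012,"ax":0,"ay":0,"az":0},{"x":0.0264,"y":-0.025,"z":-0.0012,"ax":0,"ay":0,"az":0},{"x":0.0264,"y":-0.025,"z":-0.0012,"ax":0,"ay":0,"az":0},{"x":0.0264,"y":-0.025,"z":-0.0012,"ax":0,"ay":0,"az":0},{"x":0,"y":0,"z":0,"ax":0,"ay":0,"az":4.2},{"x":0,"y":0,"z":0,"ax":0,"ay":0,"az":4.2}]'
python3 -c "
from h import *
go(.44,0,.27,8)"
```

```text
time_s: 0.77
tool_pos: [0.2946, -0.2506, 0.2599]
tool_rot: [-180.0, -0.0, 16.3]
ft_force: [1.0, -0.6, -0.1]
grip_width: 0.996
grip_force: 0.0
time_s: 1.43
tool_pos: [0.4045, -0.0616, 0.2669]
tool_rot: [-180.0, 0.0, 8.1]
ft_force: [-1.0, 0.3, 0.4]
grip_width: 1.0
grip_force: 0.0
shift now [ 0.0438 -0.056  -0.0031] turn [-0.02  0.02  0.06] shift after turn [ 0.0438 -0.056  -0.0031] rows 1.7067778335073909
```

```bash
python3 -m crank '[{"x":0.022,"y":-0.028,"z":0,"ax":0,"ay":0,"az":0},{"x":0.022,"y":-0.028,"z":0,"ax":0,"ay":0,"az":0},{"x":0,"y":0,"z":0,"ax":0,"ay":0,"az":0},{"x":0,"y":0,"z":0,"ax":0,"ay":0,"az":0}]' 
python3 -c "
from h import *
c=calibration('wrist');p,d=snapshot('wrist');np.savez('w1.npz',p=p,d=d,c=c);cv2.imwrite('pics/w1.png',p)
W=cloud(c,d,'wrist').reshape(-1,3)
m=(abs(W[:,0]-.48)<.06)&(abs(W[:,1])<.06)
for a,b in [(.11,.13),(.13,.15),(.15,.17),(.17,.188),(.188,.2)]:
  Q=W[m&(W[:,2]>a)&(W[:,2]<b)];print(a,len(Q),Q.mean(0),Q.min(0),Q.max(0))
Q=W[m&(abs(W[:,2]-.062)<.006)];print(cv2.minAreaRect((Q[:,:2]*1000).astype(np.float32)))
"
```

```text
time_s: 1.77
tool_pos: [0.4399, -0.0009, 0.2667]
tool_rot: [-180.0, 0.0, 8.2]
ft_force: [0.3, 0.3, -0.1]
grip_width: 1.002
grip_force: 0.0
0.11 31 [0.48389466 0.00632264 0.12027739] [ 0.47823925 -0.00181692  0.11006818] [0.48546135 0.01457602 0.12925955]
0.13 28 [0.48375515 0.00685958 0.14058584] [ 0.47778644 -0.00193844  0.13295858] [0.48563143 0.01466329 0.14978031]
0.15 54 [0.48453212 0.00602492 0.16036191] [ 0.47954723 -0.00210204  0.15022268] [0.48626231 0.01408679 0.16979885]
0.17 41 [0.48479289 0.00658955 0.17870479] [ 0.47993554 -0.00130054  0.17004478] [0.48623158 0.01450225 0.18799751]
0.188 594 [0.47731119 0.0056656  0.19194404] [ 0.46719671 -0.00358356  0.18806962] [0.48627148 0.01472958 0.1943539 ]
((459.460205078125, -5.525043487548828), (86.02222442626953, 61.528602600097656), 7.212789535522461)
```

View pics/w1.png

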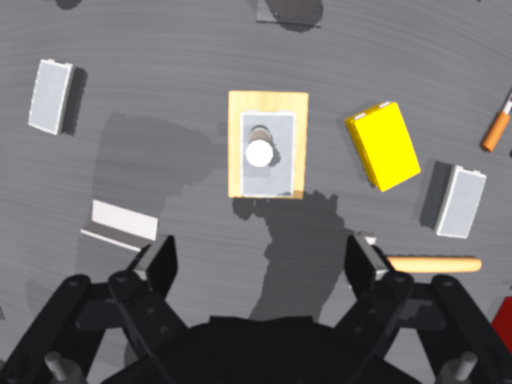

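The wrist view shows the marker top at (259,152) and the base tin at (268,153). All three grey tins have their clasps on the far end: flat (60,65), tall (468,168). The marker axis is at about (0.477, 0.006).

```bash
python3 -c "
from h import *
go(.4768,.006,.17,8)"
```

```text
shift now [ 0.0381 -0.0024  0.0967] turn [0.   0.06 0.08] shift after turn [ 0.038  -0.0025  0.0968] rows 2.4938356427179893
```

```bash
python3 -m crank '[{"x":0.019,"y":-0.0012,"z":0,"ax":0,"ay":0,"az":0},{"x":0.019,"y":-0.0012,"z":0,"ax":0,"ay":0,"az":0},{"x":0,"y":0,"z":0.0322,"ax":0,"ay":0,"az":0},{"x":0,"y":0,"z":0.0322,"ax":0,"ay":0,"az":0},{"x":0,"y":0,"z":0.0322,"ax":0,"ay":0,"az":0},{"x":0,"y":0,"z":0,"ax":0,"ay":0,"az":0},{"x":0,"y":0,"z":0,"ax":0,"ay":0,"az":0}]' 0.035 25
python3 -c "
from h import *
go(.4768,.006,.17,8)
c=calibration('wrist');p,d=snapshot('wrist')
cv2.imwrite('pics/w2.png',p)"
```

```text
time_s: 2.4
tool_pos: [0.4756, 0.0048, 0.17]
tool_rot: [-180.0, 0.2, 7.9]
ft_force: [0.9, 0.4, -0.1]
grip_width: 0.41
grip_force: 0.0
shift now [ 0.0014 -0.001   0.    ] turn [-0.05  0.19 -0.1 ] shift after turn [ 0.0014 -0.001   0.    ] rows 0.04141298878831366
```

View pics/w2.png

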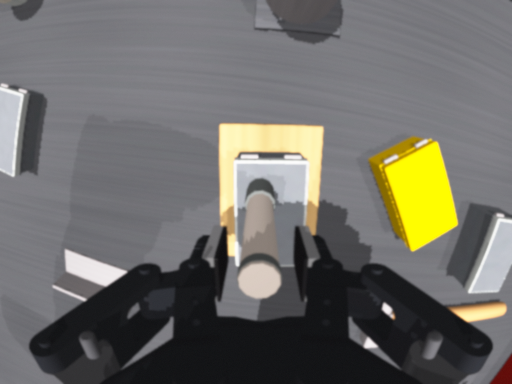

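The fingertips at columns 220 and 302 straddle the marker (260,277) evenly, so I close.

```bash
python3 -m crank '[{"x":0.001,"y":-0.0005,"z":0,"ax":0,"ay":0,"az":0},{"x":0,"y":0,"z":0,"ax":0,"ay":0,"az":0},{"x":0,"y":0,"z":0,"ax":0,"ay":0,"az":0},{"x":0,"y":0,"z":0,"ax":0,"ay":0,"az":0},{"x":0,"y":0,"z":0,"ax":0,"ay":0,"az":0},{"x":0,"y":0,"z":0,"ax":0,"ay":0,"az":0}]' 0.008 25
python3 -m crank '[{"x":0,"y":0,"z":-0.02,"ax":0,"ay":0,"az":0},{"x":0,"y":0,"z":-0.03,"ax":0,"ay":0,"az":0},{"x":0,"y":0,"z":-0.02,"ax":0,"ay":0,"az":0},{"x":0,"y":0,"z":0,"ax":0,"ay":0,"az":0}]'
python3 -c "
from h import *
go(.6647,-.0066,.235,8)
c=calibration('wrist');p,d=snapshot('wrist');np.savez('w3.npz',p=p,d=d,c=c);cv2.imwrite('pics/w3.png',p)
W=cloud(c,d,'wrist').reshape(-1,3)
Q=W[(abs(W[:,2]-.062)<.006)&(abs(W[:,0]-.455)<.08)&(abs(W[:,1])<.07)];print(cv2.minAreaRect((Q[:,:2]*1000).astype(np.float32)),np.median(Q[:,2]))
"
```

```text
time_s: 2.95
tool_pos: [0.4795, 0.0058, 0.1726]
tool_rot: [179.9, -0.2, 8.0]
ft_force: [-0.6, -0.1, 8.3]
grip_width: 0.203
grip_force: 25.2
time_s: 3.28
tool_pos: [0.4804, 0.0058, 0.2454]
tool_rot: [179.9, -0.4, 8.0]
ft_force: [0.4, -0.6, -0.1]
grip_width: 0.203
grip_force: 24.6
shift now [0.1807 0.0379 0.0119] turn [ 0.12 -0.43 -0.02] shift after turn [0.1807 0.0379 0.0104] rows 4.435724864837978
((456.360107421875, -5.791679382324219), (93.70990753173828, 61.40024948120117), 7.373869895935059) 0.06218191131573393
```

```bash
python3 -m crank '[{"x":0.03,"y":0.0063,"z":0,"ax":0,"ay":0,"az":0},{"x":0.03,"y":0.0063,"z":0,"ax":0,"ay":0,"az":0},{"x":0.03,"y":0.0063,"z":0,"ax":0,"ay":0,"az":0},{"x":0.03,"y":0.0063,"z":0,"ax":0,"ay":0,"az":0},{"x":0.03,"y":0.0063,"z":0,"ax":0,"ay":0,"az":0},{"x":0.03,"y":0.0063,"z":0,"ax":0,"ay":0,"az":0},{"x":0,"y":0,"z":0,"ax":0,"ay":0,"az":0},{"x":0,"y":0,"z":0,"ax":0,"ay":0,"az":0}]'
python3 -c "
from h import *
go(.666,-.0066,.14,8)
for n in ['scene','top']:
  c=calibration(n);p,d=snapshot(n)
  W=cloud(c,d,n).reshape(-1,3)
  m=(abs(W[:,0]-.66)<.06)&(abs(W[:,1])<.06)
  for a,b in [(.11,.13),(.13,.15),(.15,.17),(.17,.19),(.19,.21)]:
    Q=W[m&(W[:,2]>a)&(W[:,2]<b)]
    if len(Q): print(n,a,len(Q),np.median(Q,0).round(4),Q.min(0).round(4),Q.max(0).round(4))
  if n=='scene': cv2.imwrite('pics/s3.png',cv2.resize(p[130:290,170:340],None,fx=3,fy=3))
"
```

```text
time_s: 4.0
tool_pos: [0.662, -0.0064, 0.2386]
tool_rot: [-180.0, 0.1, 8.0]
ft_force: [-0.8, -0.5, 0.2]
grip_width: 0.204
grip_force: 24.5
shift now [0.0041 0.0008 0.0986] turn [-0.03  0.11 -0.02] shift after turn [0.0039 0.0007 0.0986] rows 2.3662742025923196
scene 0.11 6 [ 0.6652 -0.0071  0.1292] [ 0.66   -0.0173  0.1268] [0.6675 0.0024 0.1298]
scene 0.13 32 [ 0.6668 -0.0127  0.1412] [ 0.6524 -0.0178  0.1319] [ 0.6696 -0.0022  0.1498]
scene 0.15 37 [ 0.6664 -0.0113  0.1619] [ 0.6547 -0.018   0.1509] [ 0.6694 -0.0007  0.1686]
scene 0.17 32 [ 0.6655 -0.0101  0.1788] [ 0.6587 -0.0164  0.1704] [6.682e-01 2.000e-04 1.889e-01]
scene 0.19 31 [ 0.6654 -0.0099  0.1991] [ 0.6599 -0.0163  0.191 ] [6.693e-01 5.000e-04 2.078e-01]
```

View pics/s3.png

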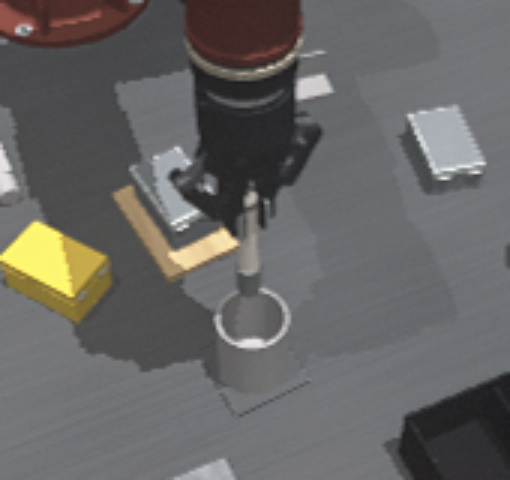

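The marker hangs upright over the cup mouth (crop 250,285 above rim 253,320). I lower it, with a slow finish.

```bash
python3 -m crank '[{"x":0.003,"y":0,"z":0.02,"ax":0,"ay":0,"az":0},{"x":0,"y":0,"z":0.03,"ax":0,"ay":0,"az":0},{"x":0,"y":0,"z":0.03,"ax":0,"ay":0,"az":0},{"x":0,"y":0,"z":0.025,"ax":0,"ay":0,"az":0},{"x":0,"y":0,"z":0.008,"ax":0,"ay":0,"az":0},{"x":0,"y":0,"z":0.002,"ax":0,"ay":0,"az":0},{"x":0,"y":0,"z":0,"ax":0,"ay":0,"az":0}]'
python3 -m crank '[{"x":0,"y":0,"z":0.001,"ax":0,"ay":0,"az":0},{"x":0,"y":0,"z":0.001,"ax":0,"ay":0,"az":0},{"x":0,"y":0,"z":0.001,"ax":0,"ay":0,"az":0},{"x":0,"y":0,"z":0,"ax":0,"ay":0,"az":0}]'
```

```text
time_s: 4.68
tool_pos: [0.6643, -0.0059, 0.1264]
tool_rot: [180.0, -0.0, 8.0]
ft_force: [0.6, 0.2, -0.1]
grip_width: 0.202
grip_force: 24.5
time_s: 5.02
tool_pos: [0.6648, -0.0059, 0.1232]
tool_rot: [180.0, -0.1, 8.0]
ft_force: [-0.6, -0.6, -0.2]
grip_width: 0.203
grip_force: 24.5
```

```bash
python3 -m crank '[{"x":0,"y":0,"z":0.002,"ax":0,"ay":0,"az":0},{"x":0,"y":0,"z":0.001,"ax":0,"ay":0,"az":0},{"x":0,"y":0,"z":0.001,"ax":0,"ay":0,"az":0},{"x":0,"y":0,"z":0.001,"ax":0,"ay":0,"az":0},{"x":0,"y":0,"z":0,"ax":0,"ay":0,"az":0}]'
python3 -m crank '[{"x":0,"y":0,"z":0.001,"ax":0,"ay":0,"az":0},{"x":0,"y":0,"z":0.0005,"ax":0,"ay":0,"az":0},{"x":0,"y":0,"z":0,"ax":0,"ay":0,"az":0}]'
```

```text
time_s: 5.43
tool_pos: [0.6643, -0.0059, 0.1172]
tool_rot: [-180.0, 0.0, 8.0]
ft_force: [-0.2, -0.3, -0.2]
grip_width: 0.205
grip_force: 24.5
time_s: 5.68
tool_pos: [0.6648, -0.0059, 0.1167]
tool_rot: [180.0, -0.1, 8.0]
ft_force: [-1.4, 0.5, 5.3]
grip_width: 0.204
grip_force: 25.1
```

```bash
python3 -m crank '[{"x":0,"y":0,"z":0,"ax":0,"ay":0,"az":0},{"x":0,"y":0,"z":0,"ax":0,"ay":0,"az":0},{"x":0,"y":0,"z":0,"ax":0,"ay":0,"az":0},{"x":0,"y":0,"z":0,"ax":0,"ay":0,"az":0},{"x":0,"y":0,"z":0,"ax":0,"ay":0,"az":0}]' 0.045
python3 -m crank '[{"x":0,"y":0,"z":-0.02,"ax":0,"ay":0,"az":0},{"x":0,"y":0,"z":-0.035,"ax":0,"ay":0,"az":0},{"x":0,"y":0,"z":-0.035,"ax":0,"ay":0,"az":0},{"x":0,"y":0,"z":-0.03,"ax":0,"ay":0,"az":0},{"x":0,"y":0,"z":0,"ax":0,"ay":0,"az":0}]' 0.085
python3 -c "
from h import *
go(.40,-.285,.24,0)
n='scene';c=calibration(n);p,d=snapshot(n)
W=cloud(c,d,n).reshape(-1,3)
m=(abs(W[:,0]-.66)<.06)&(abs(W[:,1])<.06)
for a,b in [(.09,.10),(.10,.11),(.11,.12),(.12,.13),(.13,.145)]:
    Q=W[m&(W[:,2]>a)&(W[:,2]<b)]
    if len(Q): print(n,a,len(Q),np.median(Q,0).round(4))
"
```

```text
time_s: 6.1
tool_pos: [0.6644, -0.0059, 0.1159]
tool_rot: [-180.0, 0.0, 8.0]
ft_force: [0.4, 0.9, 0.1]
grip_width: 0.528
grip_force: 0.0
time_s: 6.52
tool_pos: [0.6672, -0.0062, 0.2429]
tool_rot: [179.9, -0.5, 8.0]
ft_force: [0.8, 0.1, 1.2]
grip_width: 0.991
grip_force: 0.0
shift now [-0.3033  0.239   0.0006] turn [ 0.1  -0.54  7.98] shift after turn [-0.2672  0.2788  0.0029] rows 9.260904149904748
scene 0.09 40 [ 0.6683 -0.0125  0.091 ]
scene 0.1 11 [ 0.6684 -0.01    0.1046]
scene 0.11 12 [ 0.6695 -0.0113  0.1155]
scene 0.12 13 [ 0.6685 -0.0097  0.1249]
scene 0.13 35 [ 0.6629 -0.0067  0.1346]
```

```bash
python3 -m crank '[{"x":-0.033,"y":-0.0054,"z":0,"ax":0,"ay":0,"az":0},{"x":-0.033,"y":-0.0054,"z":0,"ax":0,"ay":0,"az":0},{"x":-0.033,"y":-0.0054,"z":0,"ax":0,"ay":0,"az":0},{"x":-0.033,"y":-0.0054,"z":0,"ax":0,"ay":0,"az":0},{"x":-0.033,"y":-0.0054,"z":0,"ax":0,"ay":0,"az":0},{"x":-0.033,"y":-0.0054,"z":0,"ax":0,"ay":0,"az":0},{"x":-0.033,"y":-0.0054,"z":0,"ax":0,"ay":0,"az":0},{"x":-0.033,"y":-0.0054,"z":0,"ax":0,"ay":0,"az":0}]'
python3 -m crank '[{"x":0,"y":0,"z":0,"ax":0,"ay":0,"az":0},{"x":0,"y":0,"z":0,"ax":0,"ay":0,"az":0}]'
cat > lid.py <<'E'
from h import *
import sys
# lid.py x y z tag : rectangle of a lid from wrist view; depth mask -> contour -> rays on plane z
x,y,z=map(float,sys.argv[1:4]);tag=sys.argv[4]
s=get_state();c=calibration('wrist');p,d=snapshot('wrist');np.savez(tag+'.npz',p=p,d=d,c=c);cv2.imwrite(f'pics/{tag}.png',p)
print(s['tool_pos'].round(4),s['tool_rot'].round(2))
W=cloud(c,d,'wrist')
m=((abs(W[...,2]-z)<.008)&(abs(W[...,0]-x)<.08)&(abs(W[...,1]-y)<.08)).astype(np.uint8)
print('lid z',np.median(W[...,2][m>0]))
k=max(cv2.findContours(m,cv2.RETR_EXTERNAL,cv2.CHAIN_APPROX_NONE)[0],key=cv2.contourArea)[:,0].astype(float)
P=np.array([onplane(c,u,v,z,'wrist')[:2] for u,v in k])
r=cv2.minAreaRect((P*1000).astype(np.float32))
print('rect',np.round(r[0],1),np.round(r[1],1),round(r[2],2))
a=np.radians(r[2]);ax=np.array([np.cos(a),np.sin(a)]);ay=np.array([-ax[1],ax[0]])
if abs(ax[0])<.7: ax,ay=ay,ax
if ax[0]<0: ax=-ax
ay=np.array([-ax[1],ax[0]])
q=P-np.array(r[0])/1000
# refined: line fits of the long sides / short sides
ex,ey=q@ax,q@ay
hl,hw=max(r[1])/2000,min(r[1])/2000
o={}
for nm,t,u,h,hh,sg in [('L',ex,ey,hw,hl,1),('R',ex,ey,hw,hl,-1),('F',ey,ex,hl,hw,1),('N',ey,ex,hl,hw,-1)]:
    b=(abs(u*sg-h)<.006)&(abs(t)<hh-.015); f=np.polyfit(t[b],u[b],1); o[nm]=(np.degrees(np.arctan(f[0])),f[1]*1000); 
print({k:np.round(v,2).tolist() for k,v in o.items()})
yaw0=np.degrees(np.arctan2(ax[1],ax[0]));yaw=yaw0+(o['L'][0]+o['R'][0])/2
ctr=np.array(r[0])/1000+ax*(o['F'][1]+o['N'][1])/2000+ay*(o['L'][1]+o['R'][1])/2000
print('centre',ctr.round(4),'yaw',round(yaw,2),'size',o['F'][1]-o['N'][1],o['L'][1]-o['R'][1])
E
python3 lid.py .455 -.006 .062 w4
```

```text
time_s: 7.23
tool_pos: [0.3947, 0.0005, 0.2349]
tool_rot: [-180.0, 0.1, 8.0]
ft_force: [-0.1, -1.0, -0.2]
grip_width: 0.993
grip_force: 0.0
time_s: 7.4
tool_pos: [0.3954, 0.0004, 0.2355]
tool_rot: [-180.0, 0.0, 8.0]
ft_force: [0.8, -0.0, 1.3]
grip_width: 0.996
grip_force: 0.0
[0.3954 0.0004 0.2355] [-1.7999e+02  4.0000e-02  7.9600e+00]
lid z 0.06218888773537158
rect [454.4  -6.3] [97.1 60.8] 7.45
{'L': [-0.88, 30.1], 'R': [-0.56, -29.5], 'F': [-1.25, 47.67], 'N': [-0.82, -47.93]}
centre [ 0.4542 -0.006 ] yaw 6.73 size 95.60684251080714 59.59300119316733
```

View pics/w4.png

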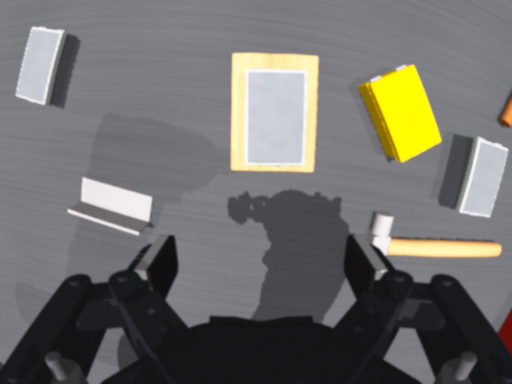

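The board spans columns 231–319, with the base tin centred at (276,117) and clear of the marker. The base tin is at (0.454, -0.006), yaw 6.7. Next I move over the tall tin.

```bash
python3 -m crank '[{"x":0,"y":0,"z":0,"ax":0,"ay":0,"az":4},{"x":0,"y":0,"z":0,"ax":0,"ay":0,"az":4},{"x":-0.004,"y":0.04,"z":0,"ax":0,"ay":0,"az":0},{"x":-0.004,"y":0.04,"z":0,"ax":0,"ay":0,"az":0},{"x":-0.004,"y":0.04,"z":0,"ax":0,"ay":0,"az":0},{"x":-0.004,"y":0.04,"z":0,"ax":0,"ay":0,"az":0},{"x":-0.004,"y":0.04,"z":0,"ax":0,"ay":0,"az":0},{"x":-0.004,"y":0.04,"z":0,"ax":0,"ay":0,"az":0}]'
python3 -m crank '[{"x":0,"y":0.04,"z":0,"ax":0,"ay":0,"az":0},{"x":0,"y":0.006,"z":0,"ax":0,"ay":0,"az":0},{"x":0,"y":0,"z":0,"ax":0,"ay":0,"az":0},{"x":0,"y":0,"z":0,"ax":0,"ay":0,"az":0}]'
python3 lid.py .431 -.288 .060 w5; python3 -c "
from h import *
go(.4313,-.288,.035,0)"
```

```text
time_s: 8.12
tool_pos: [0.3732, -0.2424, 0.2355]
tool_rot: [180.0, -0.0, -0.0]
ft_force: [0.8, 0.5, -0.2]
grip_width: 0.996
grip_force: 0.0
time_s: 8.45
tool_pos: [0.3731, -0.2858, 0.2351]
tool_rot: [-179.9, 0.1, -0.1]
ft_force: [0.7, 0.9, -0.4]
grip_width: 0.995
grip_force: 0.0
[ 0.3731 -0.2858  0.2351] [-1.7991e+02  5.0000e-02 -8.0000e-02]
lid z 0.060208189042216496
rect [ 430.4 -289.2] [60.7 97.5] 89.25
{'L': [0.01, 30.2], 'R': [-0.05, -29.47], 'F': [0.16, 47.93], 'N': [0.76, -47.59]}
centre [ 0.4306 -0.2889] yaw -0.77 size 95.5175369777802 59.67238209268835
shift now [0.0584 0.0033 0.2003] turn [-0.08  0.05 -0.01] shift after turn [0.0583 0.003  0.2004] rows 5.004527366938595
```

```bash
python3 -m crank '[{"x":0.029,"y":0.0016,"z":0,"ax":0,"ay":0,"az":0},{"x":0.0287,"y":0.0015,"z":0,"ax":0,"ay":0,"az":0.7},{"x":0,"y":0,"z":0.04,"ax":0,"ay":0,"az":0},{"x":0,"y":0,"z":0.04,"ax":0,"ay":0,"az":0},{"x":0,"y":0,"z":0.04,"ax":0,"ay":0,"az":0},{"x":0,"y":0,"z":0.035,"ax":0,"ay":0,"az":0},{"x":0,"y":0,"z":0.02,"ax":0,"ay":0,"az":0},{"x":0,"y":0,"z":0,"ax":0,"ay":0,"az":0}]'
python3 -m crank '[{"x":0,"y":0,"z":0.01,"ax":0,"ay":0,"az":0},{"x":0,"y":0,"z":0.01,"ax":0,"ay":0,"az":0},{"x":0,"y":0,"z":0.003,"ax":0,"ay":0,"az":0},{"x":0,"y":0,"z":0,"ax":0,"ay":0,"az":0}]'
python3 -c "
from h import *
go(.4306,-.2889,.035,-.8)"
```

```text
time_s: 9.17
tool_pos: [0.4286, -0.285, 0.0572]
tool_rot: [-179.7, 0.3, -0.6]
ft_force: [-0.9, 1.1, -0.1]
grip_width: 0.994
grip_force: 0.0
time_s: 9.5
tool_pos: [0.4308, -0.2887, 0.0381]
tool_rot: [180.0, -0.0, -0.7]
ft_force: [-0.3, 0.1, 0.3]
grip_width: 0.994
grip_force: 0.0
shift now [-0.0002  0.0002  0.0031] turn [ 0.01 -0.01  0.09] shift after turn [-0.0002  0.0002  0.0031] rows 0.07510818642980875
```

```bash
python3 -m crank '[{"x":0,"y":0,"z":0.001,"ax":0,"ay":0,"az":0},{"x":0,"y":0,"z":0,"ax":0,"ay":0,"az":0},{"x":0,"y":0,"z":0,"ax":0,"ay":0,"az":0},{"x":0,"y":0,"z":0,"ax":0,"ay":0,"az":0},{"x":0,"y":0,"z":0,"ax":0,"ay":0,"az":0}]' 0.05 60
python3 -m crank '[{"x":0,"y":0,"z":-0.01,"ax":0,"ay":0,"az":0},{"x":0,"y":0,"z":-0.025,"ax":0,"ay":0,"az":0},{"x":0,"y":0,"z":-0.04,"ax":0,"ay":0,"az":0},{"x":0,"y":0,"z":-0.04,"ax":0,"ay":0,"az":0},{"x":0,"y":0,"z":-0.04,"ax":0,"ay":0,"az":0},{"x":0,"y":0,"z":-0.01,"ax":0,"ay":0,"az":0},{"x":0,"y":0,"z":0,"ax":0,"ay":0,"az":0},{"x":0,"y":0,"z":0,"ax":0,"ay":0,"az":0}]'
python3 -c "
from h import *
go(.4540,-.0060,.19,6.7)
go(.4540,-.0060,.19,-.8)"
```

```text
time_s: 9.92
tool_pos: [0.431, -0.2892, 0.0378]
tool_rot: [180.0, -0.1, -0.7]
ft_force: [-0.9, 0.8, 6.3]
grip_width: 0.699
grip_force: 65.8
time_s: 10.58
tool_pos: [0.4303, -0.2887, 0.2016]
tool_rot: [-180.0, 0.0, -0.7]
ft_force: [0.2, -0.4, -6.0]
grip_width: 0.698
grip_force: 67.2
shift now [ 0.0202 -0.2829  0.0116] turn [-0.01  0.01 -7.43] shift after turn [ 0.0566 -0.278   0.0116] rows 6.807800328090799
shift now [ 0.0202 -0.2829  0.0116] turn [-0.01  0.01  0.07] shift after turn [ 0.0198 -0.283   0.0116] rows 6.807800328090799
```

```bash
python3 -m crank '[{"x":0.0072,"y":-0.0348,"z":0,"ax":0,"ay":0,"az":-3.7},{"x":0.0072,"y":-0.0348,"z":0,"ax":0,"ay":0,"az":-3.7},{"x":0.0072,"y":-0.0348,"z":0,"ax":0,"ay":0,"az":0},{"x":0.0072,"y":-0.0348,"z":0,"ax":0,"ay":0,"az":0},{"x":0.0072,"y":-0.0348,"z":0,"ax":0,"ay":0,"az":0},{"x":0.0072,"y":-0.0348,"z":0,"ax":0,"ay":0,"az":0},{"x":0.0072,"y":-0.0348,"z":0,"ax":0,"ay":0,"az":0},{"x":0.0072,"y":-0.03,"z":0,"ax":0,"ay":0,"az":0}]'
python3 -m crank '[{"x":0,"y":0,"z":0.02,"ax":0,"ay":0,"az":0},{"x":0,"y":0,"z":0.02,"ax":0,"ay":0,"az":0},{"x":0,"y":0,"z":0.01,"ax":0,"ay":0,"az":0},{"x":0,"y":0,"z":0,"ax":0,"ay":0,"az":0},{"x":0,"y":0,"z":0,"ax":0,"ay":0,"az":0},{"x":0,"y":0,"z":0,"ax":0,"ay":0,"az":0}]'
python3 -c "
from h import *
go(.4545,-.0060,.108,6.7)"
```

```text
time_s: 11.25
tool_pos: [0.4606, -0.009, 0.1995]
tool_rot: [-179.9, 0.3, 6.7]
ft_force: [1.1, -0.7, -4.4]
grip_width: 0.696
grip_force: 67.9
time_s: 11.75
tool_pos: [0.4624, -0.0114, 0.1515]
tool_rot: [-180.0, 0.1, 6.7]
ft_force: [0.8, 0.4, -4.4]
grip_width: 0.694
grip_force: 67.8
shift now [-0.0071 -0.0063  0.0436] turn [-0.02  0.08 -0.04] shift after turn [-0.0072 -0.0063  0.0435] rows 1.0691942936472238
```

```bash
python3 -m crank '[{"x":-0.0072,"y":-0.0063,"z":0,"ax":0,"ay":0,"az":0},{"x":0,"y":0,"z":0.02,"ax":0,"ay":0,"az":0},{"x":0,"y":0,"z":0.015,"ax":0,"ay":0,"az":0},{"x":0,"y":0,"z":0.009,"ax":0,"ay":0,"az":0},{"x":0,"y":0,"z":0,"ax":0,"ay":0,"az":0},{"x":0,"y":0,"z":0,"ax":0,"ay":0,"az":0},{"x":0,"y":0,"z":0,"ax":0,"ay":0,"az":0}]'
python3 -m crank '[{"x":0,"y":0,"z":0,"ax":0,"ay":0,"az":0}]'
python3 -c "
from h import *
go(.4545,-.0060,.0998,6.7)"
```

```text
time_s: 12.33
tool_pos: [0.4554, -0.006, 0.1089]
tool_rot: [180.0, -0.1, 6.7]
ft_force: [0.1, 0.4, -3.4]
grip_width: 0.694
grip_force: 67.9
time_s: 12.42
tool_pos: [0.4556, -0.0061, 0.1089]
tool_rot: [180.0, -0.1, 6.7]
ft_force: [-0.2, -0.6, -4.2]
grip_width: 0.699
grip_force: 67.9
shift now [-0.0011 -0.0002  0.0091] turn [ 0.02 -0.09 -0.03] shift after turn [-0.0011 -0.0002  0.0091] rows 0.2195370076348513
```

```bash
python3 -m crank '[{"x":-0.001,"y":0,"z":0.003,"ax":0,"ay":0,"az":0},{"x":0,"y":0,"z":0.003,"ax":0,"ay":0,"az":0},{"x":0,"y":0,"z":0.0015,"ax":0,"ay":0,"az":0},{"x":0,"y":0,"z":0.001,"ax":0,"ay":0,"az":0},{"x":0,"y":0,"z":0,"ax":0,"ay":0,"az":0},{"x":0,"y":0,"z":0,"ax":0,"ay":0,"az":0}]'
python3 -m crank '[{"x":0,"y":0,"z":0.0005,"ax":0,"ay":0,"az":0},{"x":0,"y":0,"z":0,"ax":0,"ay":0,"az":0}]'
```

```text
time_s: 12.92
tool_pos: [0.4537, -0.0061, 0.0998]
tool_rot: [180.0, 0.0, 6.7]
ft_force: [-4.3, 0.1, 4.4]
grip_width: 0.695
grip_force: 68.8
time_s: 13.08
tool_pos: [0.4537, -0.0061, 0.0998]
tool_rot: [180.0, 0.0, 6.7]
ft_force: [-7.4, -0.0, 14.1]
grip_width: 0.697
grip_force: 70.3
```

```bash
python3 -m crank '[{"x":0,"y":0,"z":-0.0006,"ax":0,"ay":0,"az":0},{"x":0,"y":0,"z":0,"ax":0,"ay":0,"az":0}]'
python3 -m crank '[{"x":0,"y":0,"z":0,"ax":0,"ay":0,"az":0},{"x":0,"y":0,"z":0,"ax":0,"ay":0,"az":0},{"x":0,"y":0,"z":0,"ax":0,"ay":0,"az":0},{"x":0,"y":0,"z":0,"ax":0,"ay":0,"az":0}]' 0.085
python3 -m crank '[{"x":0,"y":0,"z":-0.02,"ax":0,"ay":0,"az":0},{"x":0,"y":0,"z":-0.04,"ax":0,"ay":0,"az":0},{"x":0,"y":0,"z":-0.04,"ax":0,"ay":0,"az":0},{"x":0,"y":0,"z":-0.035,"ax":0,"ay":0,"az":0},{"x":-0.03,"y":0,"z":0,"ax":0,"ay":0,"az":0},{"x":-0.03,"y":0,"z":0,"ax":0,"ay":0,"az":0},{"x":0,"y":0,"z":0,"ax":0,"ay":0,"az":0},{"x":0,"y":0,"z":0,"ax":0,"ay":0,"az":0}]'
python3 lid.py .4542 -.006 .122 w6
```

```text
time_s: 13.25
tool_pos: [0.4541, -0.0061, 0.0998]
tool_rot: [180.0, -0.0, 6.7]
ft_force: [-2.4, 0.4, 2.8]
grip_width: 0.697
grip_force: 69.2
time_s: 13.58
tool_pos: [0.4542, -0.0061, 0.0996]
tool_rot: [180.0, -0.0, 6.7]
ft_force: [-0.8, 0.4, 0.4]
grip_width: 0.995
grip_force: 0.0
time_s: 14.25
tool_pos: [0.3935, -0.0131, 0.2349]
tool_rot: [180.0, -0.0, 6.6]
ft_force: [0.1, -0.1, -0.4]
grip_width: 0.994
grip_force: 0.0
[ 0.3935 -0.0131  0.2349] [ 1.7999e+02 -4.0000e-02  6.6400e+00]
lid z 0.12222259856342507
rect [454.   -6.1] [97.1 61. ] 6.59
{'L': [-0.08, 29.86], 'R': [0.22, -29.88], 'F': [-0.0, 48.33], 'N': [-0.01, -48.12]}
centre [ 0.4541 -0.0061] yaw 6.66 size 96.44789092622486 59.74325416684762
```

View pics/w6.png

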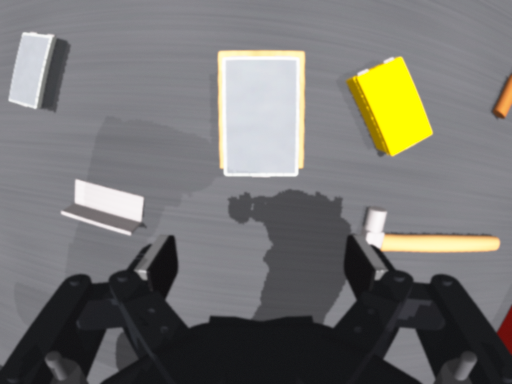

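The tall tin now sits at (262,116) in line with the board, its lid measured at (0.4541, -0.0061), yaw 6.7. That is square on the base. Next is the flat tin.

```bash
python3 -c "
from h import *
go(.44,.322,.235,-11)"
```

```text
shift now [ 8.400e-02 -3.277e-01 -1.000e-04] turn [ 1.000e-02 -7.000e-02  1.765e+01] shift after turn [-1.930e-02 -3.377e-01 -1.000e-04] rows 8.111799962379633
```

```bash
python3 -m crank '[{"x":0,"y":0,"z":0,"ax":0,"ay":0,"az":5.9},{"x":0,"y":0,"z":0,"ax":0,"ay":0,"az":5.9},{"x":0,"y":0,"z":0,"ax":0,"ay":0,"az":5.9},{"x":-0.002,"y":-0.037,"z":0,"ax":0,"ay":0,"az":0},{"x":-0.002,"y":-0.037,"z":0,"ax":0,"ay":0,"az":0},{"x":-0.002,"y":-0.037,"z":0,"ax":0,"ay":0,"az":0},{"x":-0.002,"y":-0.037,"z":0,"ax":0,"ay":0,"az":0},{"x":-0.002,"y":-0.037,"z":0,"ax":0,"ay":0,"az":0}]'
python3 -m crank '[{"x":-0.002,"y":-0.037,"z":0,"ax":0,"ay":0,"az":0},{"x":-0.002,"y":-0.037,"z":0,"ax":0,"ay":0,"az":0},{"x":-0.002,"y":-0.037,"z":0,"ax":0,"ay":0,"az":0},{"x":-0.002,"y":-0.037,"z":0,"ax":0,"ay":0,"az":0},{"x":0,"y":0,"z":0,"ax":0,"ay":0,"az":0},{"x":0,"y":0,"z":0,"ax":0,"ay":0,"az":0},{"x":0,"y":0,"z":0,"ax":0,"ay":0,"az":0}]'
python3 lid.py .50 .31 .04 w7;python3 -c "
from h import *
go(.50,.31,.03,-11)"
```

```text
time_s: 14.97
tool_pos: [0.3991, 0.0693, 0.2408]
tool_rot: [-174.8, 0.1, -4.4]
ft_force: [0.3, -0.0, 0.7]
grip_width: 0.999
grip_force: 0.0
time_s: 15.55
tool_pos: [0.3956, 0.1279, 0.2578]
tool_rot: [-170.8, 0.1, 0.9]
ft_force: [0.3, -0.1, 0.2]
grip_width: 0.999
grip_force: 0.0
[0.3956 0.1279 0.2578] [-1.7078e+02  1.0000e-01  9.4000e-01]
lid z 0.040303113712249886
rect [498.8 307.6] [65.4 98.4] 78.08
{'L': [0.7, 31.36], 'R': [0.2, -31.19], 'F': [-0.69, 48.06], 'N': [-0.27, -47.78]}
centre [0.499  0.3076] yaw -11.46 size 95.84567396424455 62.55136148239903
shift now [ 0.1077 -0.1418  0.2536] turn [-9.18  1.07 11.87] shift after turn [ 0.0677 -0.1988  0.2278] rows 7.430197492661832
```

```bash
python3 -c "
from h import *
s=get_state();print(s['joint_pos'].round(1),s['ft_force'],s['joint_torque'].round(1))"
```

```text
[  0.9   3.4 -24.7  62.    9.2 179.9] [ 0.04005334  0.05597245 -0.24578541] [  0.4 -37.   32.8   0.    0.7  -0. ]
```

Joint 6 is at its limit. I will turn the wrist about 168° the other way, which gives the same grasp half a turn round.

```bash
python3 -m crank '[{"x":0,"y":0,"z":0,"ax":0,"ay":0,"az":-7},{"x":0,"y":0,"z":0,"ax":-4.6,"ay":0,"az":0},{"x":0,"y":0,"z":0,"ax":-4.6,"ay":0,"az":0},{"x":0,"y":-0.01,"z":0,"ax":0,"ay":0,"az":-7},{"x":0,"y":0,"z":0,"ax":0,"ay":0,"az":-7},{"x":0,"y":0,"z":0,"ax":0,"ay":0,"az":-7},{"x":0,"y":0,"z":0,"ax":0,"ay":0,"az":-7},{"x":0,"y":0,"z":0,"ax":0,"ay":0,"az":-7}]'
python3 -m crank '[{"x":0,"y":0,"z":0,"ax":0,"ay":0,"az":-7.1},{"x":0,"y":0,"z":0,"ax":0,"ay":0,"az":-7.1},{"x":0,"y":0,"z":0,"ax":0,"ay":0,"az":-7.1},{"x":0,"y":0,"z":0,"ax":0,"ay":0,"az":-7.1},{"x":0,"y":0,"z":0,"ax":0,"ay":0,"az":-7.1},{"x":0,"y":0,"z":0,"ax":0,"ay":0,"az":-7.1},{"x":0,"y":0,"z":0,"ax":0,"ay":0,"az":-7.1},{"x":0,"y":0,"z":0,"ax":0,"ay":0,"az":-7.1}]'
python3 -m crank '[{"x":0,"y":0,"z":0,"ax":0,"ay":0,"az":-7.1},{"x":0,"y":0,"z":0,"ax":0,"ay":0,"az":-7.1},{"x":0,"y":0,"z":0,"ax":0,"ay":0,"az":-7.1},{"x":0,"y":0,"z":0,"ax":0,"ay":0,"az":-7.1},{"x":0,"y":0,"z":0,"ax":0,"ay":0,"az":-7.1},{"x":0,"y":0,"z":0,"ax":0,"ay":0,"az":-7.1},{"x":0,"y":0,"z":0,"ax":0,"ay":0,"az":-7.1},{"x":0,"y":0,"z":0,"ax":0,"ay":0,"az":0}]'
python3 -c "
from h import *
print(get_state()['joint_pos'].round(1))
go(.55,.30,.25,168.5)"
```

```text
time_s: 16.27
tool_pos: [0.3942, 0.1375, 0.2577]
tool_rot: [179.4, -0.8, 43.2]
ft_force: [-0.3, -0.1, -0.2]
grip_width: 0.993
grip_force: 0.0
time_s: 16.93
tool_pos: [0.3943, 0.1374, 0.2577]
tool_rot: [179.0, 0.1, 99.9]
ft_force: [-0.1, -0.5, 0.8]
grip_width: 0.996
grip_force: 0.0
time_s: 17.6
tool_pos: [0.3943, 0.1374, 0.2577]
tool_rot: [179.4, 0.8, 149.6]
ft_force: [-0.1, 0.9, -0.2]
grip_width: 0.996
grip_force: 0.0
[  9.2   3.8 -23.6  61.6  -0.   39.6]
shift now [-0.0519  0.2189  0.0107] turn [  0.47   0.89 -18.89] shift after turn [-0.1202  0.1904  0.0077] rows 5.402332799537661
```

```bash
python3 -m crank '[{"x":0,"y":0,"z":0,"ax":0.5,"ay":0.9,"az":-6.3},{"x":0,"y":0,"z":0,"ax":0,"ay":0,"az":-6.3},{"x":0,"y":0,"z":0,"ax":0,"ay":0,"az":-6.3},{"x":-0.02,"y":0.0317,"z":0.001,"ax":0,"ay":0,"az":0},{"x":-0.02,"y":0.0317,"z":0.001,"ax":0,"ay":0,"az":0},{"x":-0.02,"y":0.0317,"z":0.001,"ax":0,"ay":0,"az":0},{"x":-0.02,"y":0.0317,"z":0.001,"ax":0,"ay":0,"az":0},{"x":-0.02,"y":0.0317,"z":0.001,"ax":0,"ay":0,"az":0}]'
python3 -m crank '[{"x":-0.02,"y":0.0317,"z":0.001,"ax":0,"ay":0,"az":0},{"x":0,"y":0,"z":0,"ax":0,"ay":0,"az":0},{"x":0,"y":0,"z":0,"ax":0,"ay":0,"az":0},{"x":0,"y":0,"z":0,"ax":0,"ay":0,"az":0}]'
python3 lid.py .50 .31 .04 w8;python3 -c "
from h import *
go(.499,.309,.10,168.5)"
```

```text
time_s: 18.27
tool_pos: [0.5256, 0.2737, 0.2527]
tool_rot: [179.9, -0.0, 167.9]
ft_force: [0.3, -0.3, -0.0]
grip_width: 0.997
grip_force: 0.0
time_s: 18.6
tool_pos: [0.5502, 0.2991, 0.2514]
tool_rot: [180.0, -0.1, 168.1]
ft_force: [-0.2, -0.1, 1.1]
grip_width: 0.997
grip_force: 0.0
[0.5502 0.2991 0.2514] [ 1.7996e+02 -1.0000e-01  1.6807e+02]
lid z 0.04020750906033361
rect [498.8 310.3] [61.3 98.1] 78.36
{'L': [0.33, 29.56], 'R': [-0.69, -29.99], 'F': [-2.55, 48.62], 'N': [0.78, -47.93]}
centre [0.4991 0.31  ] yaw -11.82 size 96.54973154347991 59.55699712494268
shift now [ 0.0518 -0.0008  0.1521] turn [ 0.06 -0.07 -0.41] shift after turn [ 0.052  -0.0003  0.152 ] rows 3.8527163500599335
```

View pics/w8.png

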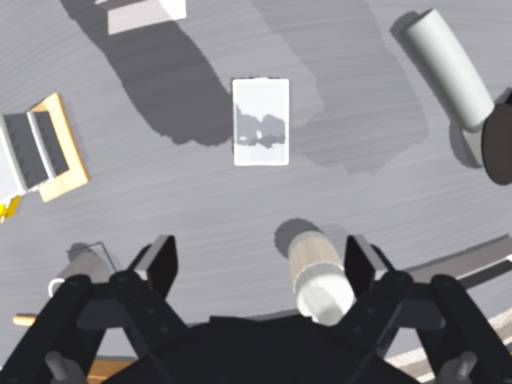

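The flat tin's lid is at (261,122), clear of the bottle at (310,260). It lies at (0.4991, 0.310), yaw -11.8. I descend.

```bash
python3 -m crank '[{"x":0.0261,"y":0,"z":0,"ax":0,"ay":0,"az":0},{"x":0.0261,"y":0,"z":0,"ax":0,"ay":0,"az":-0.2},{"x":0,"y":0,"z":0.04,"ax":0,"ay":0,"az":0},{"x":0,"y":0,"z":0.04,"ax":0,"ay":0,"az":0},{"x":0,"y":0,"z":0.04,"ax":0,"ay":0,"az":0},{"x":0,"y":0,"z":0.04,"ax":0,"ay":0,"az":0},{"x":0,"y":0,"z":0.02,"ax":0,"ay":0,"az":0},{"x":0,"y":0,"z":0.01,"ax":0,"ay":0,"az":0}]'
python3 -m crank '[{"x":0,"y":0,"z":0.01,"ax":0,"ay":0,"az":0},{"x":0,"y":0,"z":0.005,"ax":0,"ay":0,"az":0},{"x":0,"y":0,"z":0,"ax":0,"ay":0,"az":0},{"x":0,"y":0,"z":0,"ax":0,"ay":0,"az":0}]'
python3 -c "
from h import *
go(.4991,.310,.026,168.3)"
```

```text
time_s: 19.32
tool_pos: [0.497, 0.3088, 0.0598]
tool_rot: [-180.0, -0.2, 168.3]
ft_force: [-1.3, 0.2, -0.3]
grip_width: 0.996
grip_force: 0.0
time_s: 19.65
tool_pos: [0.5002, 0.3109, 0.0484]
tool_rot: [179.8, 0.1, 168.4]
ft_force: [0.6, -0.4, 0.0]
grip_width: 0.995
grip_force: 0.0
shift now [ 0.0009 -0.0012  0.0224] turn [0.17 0.05 0.12] shift after turn [ 0.0009 -0.0011  0.0224] rows 0.5389508220518248
```

```bash
python3 -m crank '[{"x":0.001,"y":-0.001,"z":0.008,"ax":0.1,"ay":0,"az":0},{"x":0,"y":0,"z":0.008,"ax":0,"ay":0,"az":0},{"x":0,"y":0,"z":0.005,"ax":0,"ay":0,"az":0},{"x":0,"y":0,"z":0,"ax":0,"ay":0,"az":0},{"x":0,"y":0,"z":0,"ax":0,"ay":0,"az":0}]'
python3 -c "
from h import *
go(.4991,.310,.026,168.3)"
```

```text
time_s: 20.07
tool_pos: [0.4978, 0.3098, 0.0257]
tool_rot: [-180.0, -0.1, 168.4]
ft_force: [0.3, 0.5, 0.1]
grip_width: 0.996
grip_force: 0.0
shift now [-0.0012  0.0005 -0.0003] turn [-0.03 -0.08  0.14] shift after turn [-0.0012  0.0005 -0.0003] rows 0.031700671221006546
```

```bash
python3 -m crank '[{"x":0,"y":0,"z":0,"ax":0,"ay":0,"az":0},{"x":0,"y":0,"z":0,"ax":0,"ay":0,"az":0},{"x":0,"y":0,"z":0,"ax":0,"ay":0,"az":0},{"x":0,"y":0,"z":0,"ax":0,"ay":0,"az":0},{"x":0,"y":0,"z":0,"ax":0,"ay":0,"az":0}]' 0.05 50
python3 -m crank '[{"x":0,"y":0,"z":-0.01,"ax":0,"ay":0,"az":0},{"x":0,"y":0,"z":-0.03,"ax":0,"ay":0,"az":0},{"x":0,"y":0,"z":-0.04,"ax":0,"ay":0,"az":0},{"x":0,"y":0,"z":-0.04,"ax":0,"ay":0,"az":0},{"x":0,"y":0,"z":-0.04,"ax":0,"ay":0,"az":0},{"x":0,"y":0,"z":-0.04,"ax":0,"ay":0,"az":0},{"x":0,"y":0,"z":-0.01,"ax":0,"ay":0,"az":0},{"x":0,"y":0,"z":0,"ax":0,"ay":0,"az":0}]'
python3 -c "
from h import *
go(.454,-.006,.20,-173.3)"
```

```text
time_s: 20.48
tool_pos: [0.4985, 0.3102, 0.0266]
tool_rot: [180.0, -0.0, 168.4]
ft_force: [-0.1, 1.1, 4.2]
grip_width: 0.694
grip_force: 55.1
time_s: 21.15
tool_pos: [0.4998, 0.3106, 0.2399]
tool_rot: [179.8, 0.3, 168.4]
ft_force: [0.6, -0.6, -4.2]
grip_width: 0.69
grip_force: 56.0
shift now [-0.0184 -0.3195  0.0389] turn [  0.16   0.28 -18.26] shift after turn [ 0.0824 -0.309   0.0399] rows 7.729810144644792
```

```bash
python3 -m crank '[{"x":0,"y":0,"z":0,"ax":0,"ay":0,"az":-6.1},{"x":0,"y":0,"z":0,"ax":0,"ay":0,"az":-6.1},{"x":0,"y":0,"z":0,"ax":0,"ay":0,"az":-6.1},{"x":0.0103,"y":-0.0386,"z":0,"ax":0,"ay":0,"az":0},{"x":0.0103,"y":-0.0386,"z":0,"ax":0,"ay":0,"az":0},{"x":0.0103,"y":-0.0386,"z":0,"ax":0,"ay":0,"az":0},{"x":0.0103,"y":-0.0386,"z":0,"ax":0,"ay":0,"az":0},{"x":0.0103,"y":-0.0386,"z":0,"ax":0,"ay":0,"az":0}]'
python3 -m crank '[{"x":0.0103,"y":-0.0386,"z":0,"ax":0,"ay":0,"az":0},{"x":0.0103,"y":-0.0386,"z":0,"ax":0,"ay":0,"az":0},{"x":0.0103,"y":-0.0386,"z":0.01,"ax":0,"ay":0,"az":0},{"x":0,"y":0,"z":0.02,"ax":0,"ay":0,"az":0},{"x":0,"y":0,"z":0.01,"ax":0,"ay":0,"az":0},{"x":0,"y":0,"z":0,"ax":0,"ay":0,"az":0},{"x":0,"y":0,"z":0,"ax":0,"ay":0,"az":0}]'
python3 -c "
from h import *
go(.4535,-.0061,.16,-173.3)"
```

```text
time_s: 21.82
tool_pos: [0.4677, 0.1105, 0.2339]
tool_rot: [180.0, -0.2, -173.2]
ft_force: [1.7, -0.6, -3.1]
grip_width: 0.695
grip_force: 56.2
time_s: 22.4
tool_pos: [0.4512, -0.0063, 0.1946]
tool_rot: [179.9, -0.2, -173.3]
ft_force: [0.1, -0.2, -3.4]
grip_width: 0.693
grip_force: 56.2
shift now [-0.0024 -0.0001  0.0346] turn [ 0.08 -0.24  0.02] shift after turn [-0.0023 -0.0001  0.0346] rows 0.8325338267897674
```

```bash
python3 -m crank '[{"x":-0.0022,"y":0,"z":0.015,"ax":0,"ay":0,"az":0},{"x":0,"y":0,"z":0.013,"ax":0,"ay":0,"az":0},{"x":0,"y":0,"z":0.006,"ax":0,"ay":0,"az":0},{"x":0,"y":0,"z":0,"ax":0,"ay":0,"az":0},{"x":0,"y":0,"z":0,"ax":0,"ay":0,"az":0},{"x":0,"y":0,"z":0,"ax":0,"ay":0,"az":0}]'
python3 -c "
from h import *
go(.4535,-.0061,.1486,-173.3)"
```

```text
time_s: 22.9
tool_pos: [0.4553, -0.006, 0.1628]
tool_rot: [-180.0, 0.0, -173.2]
ft_force: [0.6, -0.8, -4.0]
grip_width: 0.693
grip_force: 56.4
shift now [0.0018 0.0001 0.0142] turn [-0.    0.01  0.07] shift after turn [0.0018 0.0001 0.0142] rows 0.3435853841203239
```

```bash
python3 -m crank '[{"x":0.0012,"y":0,"z":0.005,"ax":0,"ay":0,"az":0},{"x":0,"y":0,"z":0.004,"ax":0,"ay":0,"az":0},{"x":0,"y":0,"z":0.002,"ax":0,"ay":0,"az":0},{"x":0,"y":0,"z":0,"ax":0,"ay":0,"az":0},{"x":0,"y":0,"z":0,"ax":0,"ay":0,"az":0},{"x":0,"y":0,"z":0,"ax":0,"ay":0,"az":0}]'
python3 -m crank '[{"x":0,"y":0,"z":0,"ax":0,"ay":0,"az":0},{"x":0,"y":0,"z":0,"ax":0,"ay":0,"az":0},{"x":0,"y":0,"z":0,"ax":0,"ay":0,"az":0}]'
```

```text
time_s: 23.4
tool_pos: [0.4537, -0.0063, 0.1512]
tool_rot: [180.0, -0.0, -173.3]
ft_force: [0.6, -0.9, -4.3]
grip_width: 0.693
grip_force: 56.4
time_s: 23.65
tool_pos: [0.4538, -0.0063, 0.1512]
tool_rot: [180.0, -0.0, -173.3]
ft_force: [0.2, -0.8, -3.5]
grip_width: 0.695
grip_force: 56.4
```

```bash
python3 -m crank '[{"x":0,"y":0,"z":0.001,"ax":0,"ay":0,"az":0},{"x":0,"y":0,"z":0.001,"ax":0,"ay":0,"az":0},{"x":0,"y":0,"z":0.0006,"ax":0,"ay":0,"az":0},{"x":0,"y":0,"z":0,"ax":0,"ay":0,"az":0},{"x":0,"y":0,"z":0,"ax":0,"ay":0,"az":0},{"x":0,"y":0,"z":0,"ax":0,"ay":0,"az":0}]'
```

```text
time_s: 24.15
tool_pos: [0.4536, -0.0063, 0.1486]
tool_rot: [180.0, -0.0, -173.3]
ft_force: [-1.6, -0.4, -0.5]
grip_width: 0.693
grip_force: 56.6
```

Contact: most of the weight is carried. I open, rise and check.

```bash
python3 -m crank '[{"x":0,"y":0,"z":0.0002,"ax":0,"ay":0,"az":0},{"x":0,"y":0,"z":0,"ax":0,"ay":0,"az":0}]'
python3 -m crank '[{"x":0,"y":0,"z":0,"ax":0,"ay":0,"az":0},{"x":0,"y":0,"z":0,"ax":0,"ay":0,"az":0},{"x":0,"y":0,"z":0,"ax":0,"ay":0,"az":0},{"x":0,"y":0,"z":0,"ax":0,"ay":0,"az":0}]' 0.085
python3 -m crank '[{"x":0,"y":0,"z":-0.02,"ax":0,"ay":0,"az":0},{"x":0,"y":0,"z":-0.04,"ax":0,"ay":0,"az":0},{"x":0,"y":0,"z":-0.04,"ax":0,"ay":0,"az":0},{"x":0,"y":0,"z":-0.03,"ax":0,"ay":0,"az":0},{"x":-0.03,"y":0,"z":0,"ax":0,"ay":0,"az":0},{"x":-0.03,"y":0,"z":0,"ax":0,"ay":0,"az":0},{"x":0,"y":0,"z":0,"ax":0,"ay":0,"az":0},{"x":0,"y":0,"z":0,"ax":0,"ay":0,"az":0}]'
python3 lid.py .4542 -.006 .162 w9; python3 -c "
from h import *
p,d=snapshot('scene');cv2.imwrite('pics/s9.png',p)"
```

```text
time_s: 24.32
tool_pos: [0.4536, -0.0063, 0.1486]
tool_rot: [180.0, -0.0, -173.3]
ft_force: [-2.1, 0.4, 3.8]
grip_width: 0.696
grip_force: 57.4
time_s: 24.65
tool_pos: [0.4538, -0.0063, 0.1483]
tool_rot: [180.0, -0.0, -173.3]
ft_force: [0.8, 0.5, -0.0]
grip_width: 0.996
grip_force: 0.0
time_s: 25.32
tool_pos: [0.5141, 0.0008, 0.2778]
tool_rot: [180.0, -0.1, -173.2]
ft_force: [-0.3, 0.2, -0.3]
grip_width: 0.993
grip_force: 0.0
[0.5141 0.0008 0.2778] [ 1.7998e+02 -6.0000e-02 -1.7323e+02]
lid z 0.16222634050096063
rect [453.9  -6.3] [96.6 61.2] 6.73
{'L': [0.06, 29.88], 'R': [0.05, -29.79], 'F': [0.02, 48.29], 'N': [0.0, -47.45]}
centre [ 0.4543 -0.0062] yaw 6.79 size 95.74667500199669 59.66965055000524
```

View pics/s9.png

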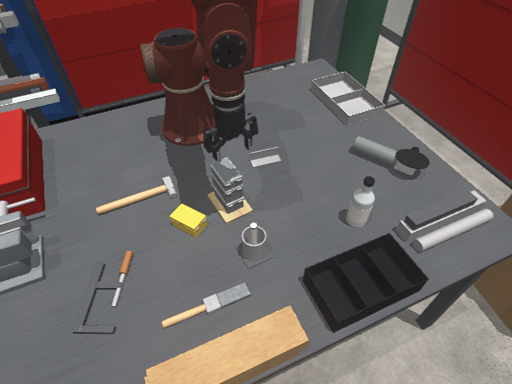

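The scene view shows the three tins in one column at (228,190), the marker upright in the cup at (254,235) and everything else in place. The robot is clear, and the top lid measures (0.4543, -0.0062), yaw 6.8, so the stack is square. I hand in.

```bash
python3 -c "
from station import *
print(hand_in())"
```

```text
the job is handed in; nothing more can be done
None
```

The job is handed in, at about 25 s on the robot's clock: the marker stands in the pipe cup, and the tall and flat tins are stacked on the base tin, with the lid centres measured within about 0.3 mm and 0.2° of each other.

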